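Nudge a rail mounting plate onto its locating pins

ROBOT

A 7-joint arm with a two-finger parallel gripper is mounted at the origin on a cart in front of the work surface, level with it; the furniture and walls round the work are solid. World frame = base frame: x ahead of the robot, y to its left, z up, the work surface at z = 0. Lengths are in m, angles in rad, forces in N, time in s.
With the tool pointing down it reaches from about 0.425 to 0.925 m from the base axis. Payload 6.8 kg.
Tool frame: the origin (TCP) lies at the very end of the fingers, on their centre line; the grasp point (between the pads) lies 19 mm behind it; z points along the fingers, y is the line along which they close (so a half turn about z gives the same grasp; the last joint's range is limited). The gripper opens to 85 mm and grips with 20 to 120 N. Pads are 22 mm wide; open, the fingers measure 114 mm over their backs; the gripper's body (76 mm by 85 mm) begins 54 mm behind the grasp point. The pads swing forward as they close: fully open they stand 13 mm farther back than shut.
Start: joints at [-1.404, 0.477, 0.022, 1.555, -0.011, 1.109, -0.083], TCP at [0.183, 0.65, 0.231] pointing down, gripper open.
Joint ranges: [-2.96, 2.96], [-0.34, 2.1], [-1.41, 1.46], [0.24, 2.44], [-1.37, 4.51], [0.17, 1.92], [-2.96, 2.96]. Speed limits (rad/s): [2.39, 2.39, 3.14, 3.14, 3.14, 3.14, 3.14].

INTERFACE

Orientations are given as a rotation vector (axis times angle).
In Python, from bench import r gives the robot as it stands.
- The arm moves only by the tool play_rows, never from a script. Its argument "targets" is text: rows parted by semicolons, each of 5 numbers parted by spaces: the closure, from -1 (fully open) to 1 (shut), then the shift along the tool's x, y, z in m, then the turn about the tool's z in rad. In form: gripper dx dy dz spin; .... A call has 1 to 8 rows; each row is the pose to reach, as a shift and turn from the pose commanded when the call began, along the tool's axes at that moment; what a row does not reach only later rows make up. A row lasts 1/12 s, in which the tool goes at most 41.7 mm and 7.16 degrees, less where a joint would pass 70% of its speed; a pose out of reach is approached as far as the arm can. A call with a gripper value outside its range is refused whole. The fingers move at their own pace and stop on an object; "squeeze" is the grip in N (left out, the last holds). Time passes only in rows, so rows that repeat a pose let the fingers close. It gives the time, the measured TCP pose, the force, the opening and the grip force at its end, in the units of the state.
- r.get_obs(): the state, without advancing time (a new reading comes with each control period).
- r.grab_frame(name): name is "scene" or "top"; returns the picture (420x560x3 uint8, red, green, blue); there is no depth.
- r.camera_info(name): a dict with "fov_y" (degrees; the focal length in pixels is half the picture's height over the tangent of half this angle, whatever the lens; pixels are square), "cx", "cy" (the principal point, pixels), "position" and "rotation" of the camera in the world. Camera axes: x right, y down, z forward; pixel columns grow to the right and rows downward; lengths in m; the calibration is good to about 2 mm. A picture is of the moment at which its call begins. camera_info takes no time and is no camera call.
- r.hand_in(): hands the job in; it is judged then, once.
The state is a dict: "clock": time; "joints": joint angles; "qvel": joint speeds; "tau": joint torques, N m; "tcp_pos": TCP position; "orientation": TCP orientation; "contact_force": force on the tool from outside, world axes, zero at the start; "moment": the same for the moment, N m; "grip_width": finger opening in m; "gripper_force": force on a finger pad.
Only numpy, scipy, OpenCV 4.12 (cv2) and the standard library are available. Lean on these libraries where they do the work, as an engineer would, in place of code of your own. Each camera call takes 0.05 s, during which the arm holds its last target. There are 200 camera calls.

TASK

The aluminium mounting plate lies crooked on top of the fixture's two locating pins. Using only the fingertips to push it, nudge it sideways across the fixture until both its holes drop over the two pins and it lies flat on the base, then leave it there untouched. Do not lift, tip up or carry the plate, and leave the flat copper link lying on the fixture and the other things around it where they are.

Things in the scene. Friction and masses are not known exactly. Their poses are not given: they have to be found in the camera images.
- fixture: Fixed steel fixture. Dark base slab, x -93..+73, y -135..+125, z 0..12 mm in its frame; origin on its underside, below the middle of the seated plate. x points to the fence (away from the robot), y left along it. Fence: bar on the far edge, inner face at x = +56, y -120..+120, 30 mm high over the base top. The plate squared against it slides slowly to the pins and drops by itself.
- pin_right (a point): centre of the top of the right-hand locating pin, at fixture (x 20, y -40, z 22) mm. Pin: upright, diameter 11, 10 mm high above the base top, nose tapered to a 7 mm flat
- pin_left (a point): the same for the left-hand pin, at fixture (x 20, y +40, z 22) mm
- mount_plate: Loose aluminium plate, x +-55, y +-90 mm, 10 thick, about 0.5 kg, with a steel top-hat rail on top (120 long on y, 35 wide, 8 high, at x -25). Origin: centre of the underside, z up. At the start its far part rides on the pins, its near long edge on the base (tilt 0.12 rad); 22-40 mm too far left, 12-18 too near, askew up to 0.1 rad. Seated: flat on the base, 1 mm off the fence.
- hole_right (a point): centre of the lower mouth of the right-hand hole, at plate (x 20, y -40, z 0) mm; both holes are plain, 14 mm across, right through
- hole_left (a point): the same for the left-hand hole, at plate (x 20, y +40, z 0) mm
- copper_link: bystander: flat tinned copper bar with a hole at each end, 20 x 110 x 5 mm lying on the right-hand end strip of the fixture base, its long side (its y) across the fixture (along fixture x), about 117 mm right of the fixture origin; it clears the seated plate by about 15 mm. Origin at the centre of its underside
- parts_dish: bystander: round steel dish with screws, 96 mm across, 26 mm high, on the bench right of the fixture; origin at the centre of its underside
- masking_tape: bystander: roll of masking tape 104 mm across, 25 mm high, lying flat, on the bench to the left; origin at the centre of its underside
- blue_screwdriver: bystander: screwdriver with blue handle, 182 mm long, 26 mm thick, on the bench front right of the fixture; origin at the centre of its underside
- phase_barrier: bystander: thin black folded plastic sheet 43 x 100 x 8 mm lying on the bench left of the fixture; origin at the centre of its underside

How it is judged:
By the outcome, as a careful person would: the job done as asked, in the order asked, and still so for the second after the job is handed in, with the robot touching nothing.
It also fails if it takes over 58 s, if anything falls off the work surface, if the arm or the gripper's body presses on something with over 40 N, if the wrist force passes 120 N, or if a joint passes its speed limit or range.

## Working session

There is one attempt and no reset: what is moved stays moved. The work goes in short steps, Python scripts to look and compute and a tool call to move; the robot and the scene stay as the last step left them, time stands still between calls to the robot, and variables do not carry over. Pictures are saved under pics/ and viewed, at most 10 in all, crops included, and the job is handed in when it is done.

Besides the shell and the picture viewer there is one more tool, called after "Call:" as a command line: name --argument value ..., lists and objects as JSON in quotes. play_rows: Moves the arm, as the interface text tells. Its arguments: {"type":"object","properties":{"targets":{"type":"string"},"squeeze":{"type":"number"}},"required":["targets"]}

```bash
mkdir -p pics; ls; python3 - <<'E'
from bench import r
import cv2
for n in("scene","top"):
    cv2.imwrite(f"pics/{n}0.png",r.grab_frame(n)[:,:,::-1]); print(n,r.camera_info(n))
print(r.get_obs())
E
```

```text
pics
scene {'fov_y': 57.41257530995089, 'cx': 281.4957256070587, 'cy': 220.0217177448992, 'position': array([ 0.11855072, -0.423342  ,  0.89043209]), 'rotation': array([-2.37596145,  0.67620861, -0.23249519])}
top {'fov_y': 49.07138442728809, 'cx': 288.04451247759204, 'cy': 208.52485507246746, 'position': array([0.31848203, 0.17460475, 1.1499294 ]), 'rotation': array([-2.14170498,  2.13155889, -0.14110134])}
{'clock': 0.1, 'joints': array([-1.40408785,  0.47768019,  0.02234255,  1.5563388 , -0.01150934,
        1.10929588, -0.08312122]), 'qvel': array([ 6.16207859e-05, -2.53496082e-03, -1.44795583e-03, -4.21248740e-03,
       -1.78638597e-04,  1.32299705e-03, -1.69224243e-03]), 'tau': array([ 3.95985204e-03, -5.97762251e+01,  1.61354586e+00, -2.81953257e+01,
        1.28670770e-02,  5.10461570e-03,  1.51798904e-06]), 'tcp_pos': array([0.18303448, 0.64916515, 0.23045373]), 'orientation': array([-4.30303497e-01, -3.11186888e+00,  2.49778712e-03]), 'contact_force': array([-0.10207298, -0.86540905, -0.17801288]), 'moment': array([-0.06912819, -0.00057093, -0.01983008]), 'gripper_force': 0.0, 'grip_width': 0.08532745825828769}
```

View pics/scene0.png

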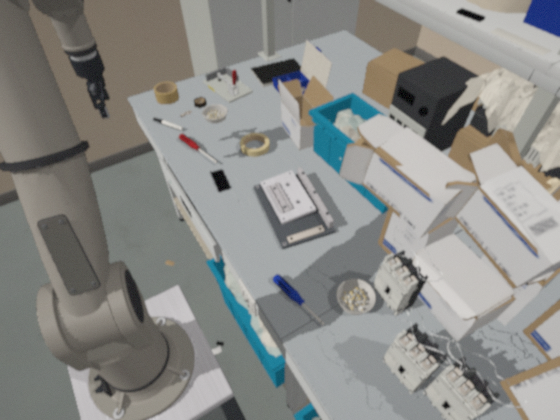

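View pics/top0.png

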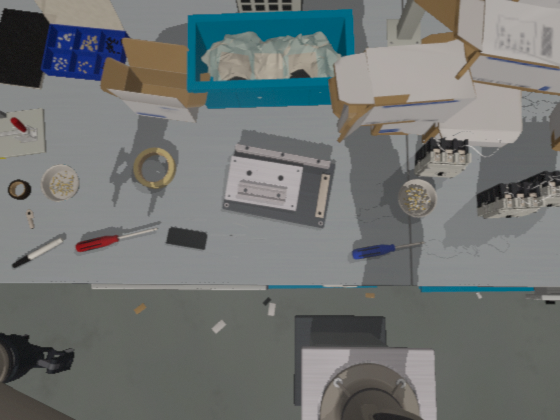

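The scene view shows the fixture at about (295,205). The top view shows the plate at about (264,183), the fence on its upper side, and the copper link at (321,196). Next I'll enlarge the fixture area in the top view.

```bash
cat > h.py <<'E'
from bench import r
import cv2, numpy as np
from scipy.spatial.transform import Rotation as R
def cam(n):
    c=r.camera_info(n); f=210/np.tan(np.radians(c["fov_y"]/2))
    return c,f,R.from_rotvec(c["rotation"]).as_matrix()
def ray(n,uv,z):
    c,f,M=cam(n); uv=np.atleast_2d(uv).astype(float)
    d=np.c_[(uv[:,0]-c["cx"])/f,(uv[:,1]-c["cy"])/f,np.ones(len(uv))]@M.T
    return c["position"]+d*((z-c["position"][2])/d[:,2])[:,None]
def proj(n,P):
    c,f,M=cam(n); q=(np.atleast_2d(P)-c["position"])@M
    return q[:,:2]/q[:,2:]*f+[c["cx"],c["cy"]]
def crop(n,x,y,w,h,s,name,img=None):
    img=r.grab_frame(n) if img is None else img
    cv2.imwrite(name,cv2.resize(img[y:y+h,x:x+w,::-1],None,fx=s,fy=s,interpolation=cv2.INTER_CUBIC))
E
python3 - <<'E'
from h import *
a=cv2.imread("pics/top0.png")[:,:,::-1]; b=cv2.imread("pics/scene0.png")[:,:,::-1]
crop("top",215,135,130,97,6,"pics/t1.png",a)
crop("scene",245,160,100,90,6,"pics/s1.png",b)
E
```

```text
(no output)
```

View pics/t1.png

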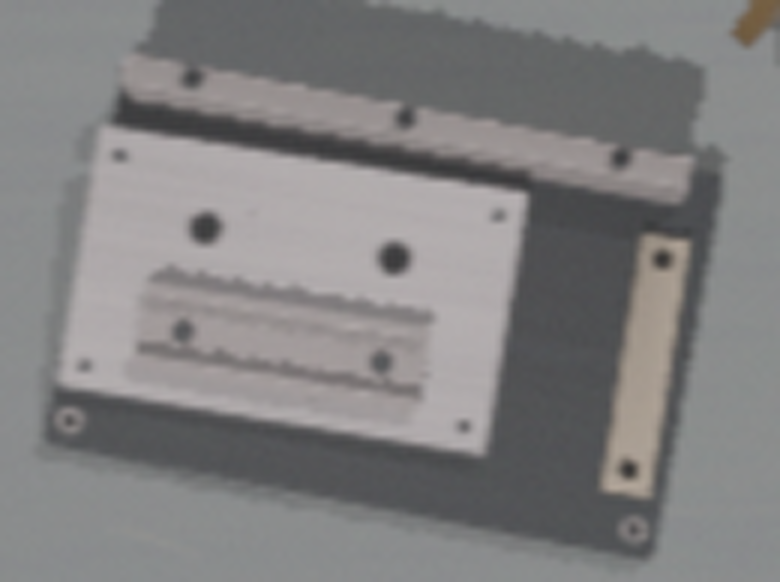

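View pics/s1.png

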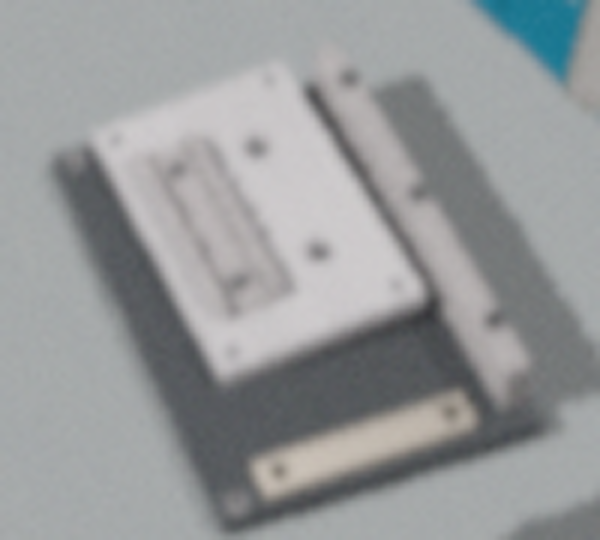

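The crop shows the plate corners at FL(98,126), FR(527,192), NL(62,388), NR(487,455), and the plate holes at (205,228) and (394,258). The fence holes are at (192,77), (405,118) and (620,158). The link is at the right and clear of the plate.

```bash
cat >> h.py <<'E'
def fit2(src,dst):
    # rigid 2D: dst = Rm src + t
    a=src.mean(0);b=dst.mean(0);s=src-a;d=dst-b
    th=np.arctan2((s[:,0]*d[:,1]-s[:,1]*d[:,0]).sum(),(s*d).sum())
    Rm=np.array([[np.cos(th),-np.sin(th)],[np.sin(th),np.cos(th)]])
    return th,b-Rm@a,Rm,(src@Rm.T+b-Rm@a-dst)
E
python3 - <<'E'
from h import *
np.set_printoptions(precision=4,suppress=True)
T=lambda p:np.array(p)/6+[215,135]-0.4; S=lambda p:np.array(p)/6+[245,160]-0.4
for n,C,base,fen,plate,holes in [
 ("top",T,[(45,452),(655,555),(722,165)],[(192,77),(405,118),(620,158)],[(98,126),(527,192),(62,388),(487,455)],[(205,228),(394,258)]),
 ("scene",S,[(52,165),(228,532),(552,425)],[(348,76),(417,192),(492,318)],[(286,64),(432,302),(92,130),(220,382)],[(257,147),(318,250)])]:
    P=np.vstack([ray(n,C(base),.012),ray(n,C(fen),.042)])[:,:2]
    m=np.array([[-.093,.125],[-.093,-.135],[.073,-.135],[.0645,.09],[.0645,0],[.0645,-.09]])
    th,t,Rm,e=fit2(m,P); print(n,"fixture th",th,"t",t); print(e*1000)
    # plate top heights: near edge ~.022, far .012+.010+.110*.12
    zs=np.array([.0352,.0352,.022,.022]); Q=np.array([ray(n,C(p),z)[0][:2] for p,z in zip(plate,zs)])
    H=ray(n,C(holes),.012+.01+.075*.12)[:,:2]
    Q=np.vstack([Q,H]); mm=np.array([[.055,.09],[.055,-.09],[-.055,.09],[-.055,-.09],[.02,.04],[.02,-.04]])
    th2,t2,_,e2=fit2(mm,Q); print("plate th",th2,"rel",th2-th,"rel pos mm",Rm.T@(t2-t)*1000); print(e2*1000)
    print("in fixture",((Q-t)@Rm)*1000)
E
```

```text
top fixture th -0.17059417962625348 t [0.5568 0.2206]
[[ 1.9389  0.3043]
 [-0.0285 -1.6634]
 [-2.1967 -0.6504]
 [-1.8089  0.7857]
 [ 0.2778  0.6036]
 [ 1.8173  0.6202]]
plate th -0.15065826520434883 rel 0.01993591442190465 rel pos mm [-12.4978  33.294 ]
[[-0.2897 -0.855 ]
 [ 0.5087 -0.2085]
 [-0.5995  1.4696]
 [-0.1265  0.1311]
 [-0.0119 -0.0438]
 [ 0.519  -0.4934]]
in fixture [[ 40.8375 125.2642]
 [ 43.7487 -55.4726]
 [-68.4407 120.8332]
 [-65.5458 -57.8923]
 [  6.7051  73.7299]
 [  7.7004  -5.9013]]
scene fixture th -0.16504866434879178 t [0.5561 0.2212]
[[-0.4128  5.5078]
 [ 2.4403  0.2849]
 [ 0.5653  2.1001]
 [-3.2379 -2.5437]
 [-0.8042 -2.3618]
 [ 1.4493 -2.9873]]
plate th -0.1778044265676391 rel -0.012755762218847305 rel pos mm [-12.309  32.406]
[[ 0.5026  0.9302]
 [-0.9904  3.7514]
 [-0.6679 -3.2997]
 [-0.1321  1.9806]
 [ 1.4204 -1.0704]
 [-0.1326 -2.2921]]
in fixture [[ 43.4916 120.697 ]
 [ 43.1318 -61.8259]
 [-66.0399 126.4648]
 [-67.9969 -58.8171]
 [  6.6226  72.9701]
 [  6.9334  -5.5632]]
```

```bash
cat >> h.py <<'E'
TH=-0.169; T0=np.array([.5565,.2208]); c_,s_=np.cos(TH),np.sin(TH); RF=np.array([[c_,-s_],[s_,c_]])
def tofix(p): return RF.T@(np.array(p[:2])-T0)*1000
def go(x,y,z,yax):
    """shift for target: fixture mm x,y; world z mm; yax: fixture angle (deg) of tool y"""
    o=r.get_obs(); M=R.from_rotvec(o["orientation"]).as_matrix()
    w=np.r_[T0+RF@(np.array([x,y])/1000),z/1000]
    d=M.T@(w-o["tcp_pos"])
    a=TH+np.radians(yax); yw=M.T@np.array([np.cos(a),np.sin(a),0])
    sp=np.arctan2(-yw[0],yw[1]); sp=(sp+np.pi/2)%np.pi-np.pi/2
    print("shift",d.round(4),"spin",sp.round(4),"z-axis",M[:,2].round(3))
def st():
    o=r.get_obs(); M=R.from_rotvec(o["orientation"]).as_matrix()
    print("t",o["clock"],"fix",tofix(o["tcp_pos"]).round(1),"z",o["tcp_pos"][2].round(4),"F fix",(RF.T@o["contact_force"][:2]).round(1),o["contact_force"][2].round(1),"w",o["grip_width"],
     "tool x in fix deg",np.degrees(np.arctan2(M[1,0],M[0,0])-TH).round(2),"M",M.round(3).tolist())
E
python3 -c "
from h import *
st(); go(-100,33,231,90); go(-100,33,60,90); print(r.get_obs()['joints'])"
```

```text
t 0.1 fix [-440.2  359.4] z 0.2305 F fix [ 0.  -0.9] -0.2 w 0.08532745825828769 tool x in fix deg 173.94 M [[-0.962, 0.271, -0.0], [0.271, 0.962, -0.002], [-0.0, -0.002, -1.0]]
shift [-0.3728 -0.2887 -0.    ] spin -0.1058 z-axis [-0.    -0.002 -1.   ]
shift [-0.3728 -0.2884  0.171 ] spin -0.1058 z-axis [-0.    -0.002 -1.   ]
[-1.40408785  0.47768019  0.02234255  1.5563388  -0.01150934  1.10929588
 -0.08312122]
```

Call:
play_rows --targets "-0.2 -0.03 -0.023 0 0; -0.065 -0.05 -0.05 0 0; -0.2 -0.1 -0.077 0 -0.02; -0.2 -0.13 -0.1 0 -0.04; -0.2 -0.16 -0.124 0 -0.06; -0.2 -0.19 -0.147 0 -0.08; -0.2 -0.22 -0.17 0 -0.1; -0.2 -0.25 -0.194 0 -0.106"

```text
clock: 0.77
tcp_pos: [0.3723, 0.3926, 0.2311]
orientation: [-0.265, -3.13, 0.001]
contact_force: [0.8, 0.7, -0.4]
grip_width: 0.0514
gripper_force: 0.0
```

```bash
python3 -c "
from h import *
st(); go(-100,33,80,90)"
```

```text
t 0.7667 fix [-210.5  138.4] z 0.2311 F fix [0.7 0.8] -0.4 w 0.05137177783848939 tool x in fix deg 180.02 M [[-0.986, 0.168, -0.0], [0.168, 0.986, -0.001], [-0.0, -0.001, -1.0]]
shift [-0.1104 -0.1053  0.1512] spin 0.0003 z-axis [-0.    -0.001 -1.   ]
```

Call:
play_rows --targets "-0.2 -0.02 -0.019 0.02 0; -0.2 -0.04 -0.038 0.05 0; -0.2 -0.06 -0.057 0.08 0; -0.2 -0.08 -0.076 0.11 0; -0.2 -0.1 -0.095 0.135 0; -0.2 -0.11 -0.105 0.151 0; -0.2 -0.11 -0.105 0.151 0; -0.2 -0.11 -0.105 0.151 0"

```text
clock: 1.43
tcp_pos: [0.4616, 0.272, 0.0794]
orientation: [-0.268, -3.128, 0.003]
contact_force: [0.9, 0.4, 0.6]
grip_width: 0.0515
gripper_force: 0.0
```

```bash
python3 -c "
from h import *
st(); go(-95,33,14,90); crop('top',215,135,130,97,6,'pics/t2.png')"
```

```text
t 1.4333 fix [-102.2   34.5] z 0.0794 F fix [0.8 0.5] 0.6 w 0.05146178840016638 tool x in fix deg 179.89 M [[-0.985, 0.17, -0.002], [0.17, 0.985, -0.002], [0.002, -0.002, -1.0]]
shift [-0.0073 -0.0013  0.0653] spin -0.0019 z-axis [-0.002 -0.002 -1.   ]
```

View pics/t2.png

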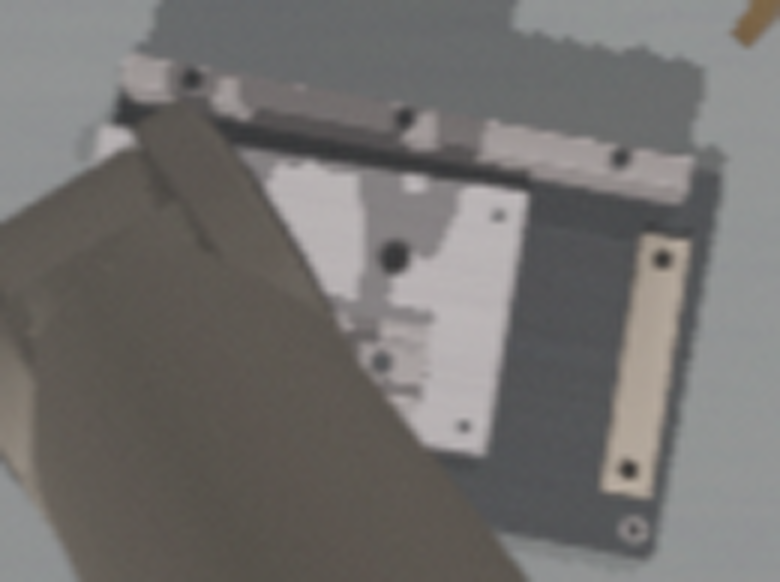

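Call:
play_rows --targets "-0.2 -0.005 -0.001 0.025 0; -0.2 -0.005 -0.001 0.045 0; -0.2 -0.005 -0.001 0.055 0; -0.2 -0.005 -0.001 0.061 0; -0.2 -0.005 -0.001 0.064 0; -0.2 -0.005 -0.001 0.065 0; -0.2 -0.005 -0.001 0.065 0; -0.2 -0.005 -0.001 0.065 0"

```text
clock: 2.15
tcp_pos: [0.4671, 0.2718, 0.0161]
orientation: [0.264, 3.129, 0.002]
contact_force: [-0.1, 0.7, -0.3]
grip_width: 0.0509
gripper_force: 0.0
```

Call:
play_rows --targets "-0.2 -0.003 0 0 0; -0.2 -0.005 0 0 0; -0.2 -0.007 0 0 0; -0.2 -0.009 0 0 0; -0.2 -0.011 0 0 0; -0.2 -0.013 0 0 0; -0.2 -0.015 0 0 0; -0.2 -0.015 0 0 0"

```text
clock: 2.82
tcp_pos: [0.482, 0.2687, 0.0153]
orientation: [0.266, 3.13, 0.0]
contact_force: [-0.6, -0.2, 0.1]
grip_width: 0.0514
gripper_force: 0.0
```

```bash
python3 -c "
from h import *
st()"
```

```text
t 2.8167 fix [-81.5  34.7] z 0.0153 F fix [-0.5 -0.3] 0.1 w 0.05136129888005888 tool x in fix deg 179.99 M [[-0.986, 0.168, 0.0], [0.168, 0.986, 0.0], [-0.0, 0.0, -1.0]]
```

Call:
play_rows --targets "-0.2 -0.001 0 0.001 0; -0.2 -0.002 0 0.0015 0; -0.2 -0.003 0 0.0015 0; -0.2 -0.004 0 0.0015 0; -0.2 -0.005 0 0.0015 0; -0.2 -0.006 0 0.0015 0; -0.2 -0.007 0 0.0015 0; -0.2 -0.008 0 0.0015 0"

```text
clock: 3.48
tcp_pos: [0.4883, 0.2678, 0.0136]
orientation: [-0.264, -3.129, 0.0]
contact_force: [-4.1, 1.1, 0.3]
grip_width: 0.051
gripper_force: 2.1
```

Call:
play_rows --targets "-0.2 -0.001 0 0 0; -0.2 -0.002 0 0 0; -0.2 -0.003 0 0 0; -0.2 -0.004 0 0 0; -0.2 -0.005 0 0 0; -0.2 -0.005 0 0 0"

```text
clock: 3.98
tcp_pos: [0.4946, 0.2664, 0.0138]
orientation: [0.265, 3.13, -0.0]
contact_force: [-2.9, -0.1, 0.2]
grip_width: 0.0516
gripper_force: 1.6
```

```bash
python3 -c "
from h import *
st()"
```

```text
t 3.9833 fix [-68.7  34.5] z 0.0138 F fix [-2.9 -0.6] 0.2 w 0.051558853712165544 tool x in fix deg 179.99 M [[-0.986, 0.168, 0.0], [0.168, 0.986, -0.0], [-0.0, -0.0, -1.0]]
```

Contact is about 3–4 N and the plate is sliding. I'll carry on to the fence.

Call:
play_rows --targets "-0.2 -0.001 0 0 0; -0.2 -0.002 0 0 0; -0.2 -0.003 0 0 0; -0.2 -0.003 0 0 0"

```text
clock: 4.32
tcp_pos: [0.4976, 0.2659, 0.0138]
orientation: [0.265, 3.13, -0.0]
contact_force: [-3.7, 0.5, -0.4]
grip_width: 0.0511
gripper_force: 1.6
```

Call:
play_rows --targets "-0.2 -0.001 0 0 0; -0.2 -0.002 0 0 0; -0.2 -0.002 0 0 0"

```text
clock: 4.57
tcp_pos: [0.4986, 0.266, 0.0137]
orientation: [-0.265, -3.129, 0.0]
contact_force: [-4.4, 2.0, 0.6]
grip_width: 0.0514
gripper_force: 2.7
```

```bash
python3 -c "
from h import *
st()"
```

```text
t 4.5667 fix [-64.7  34.8] z 0.0137 F fix [-4.7  1.3] 0.6 w 0.05138199999268996 tool x in fix deg 180.01 M [[-0.986, 0.168, -0.001], [0.168, 0.986, 0.0], [0.001, -0.0, -1.0]]
```

Call:
play_rows --targets "-0.2 -0.001 0 0 0; -0.2 -0.002 0 0 0; -0.2 -0.002 0 0 0"

```text
clock: 4.82
tcp_pos: [0.499, 0.2661, 0.0134]
orientation: [-0.264, -3.127, 0.001]
contact_force: [-8.6, 3.0, 2.4]
grip_width: 0.0514
gripper_force: 4.5
```

Call:
play_rows --targets "-0.2 -0.001 0 0 0; -0.2 -0.002 0 0 0; -0.2 -0.002 0 0 0"

```text
clock: 5.07
tcp_pos: [0.4992, 0.2661, 0.0132]
orientation: [-0.262, -3.124, 0.002]
contact_force: [-12.9, 3.4, 4.9]
grip_width: 0.0515
gripper_force: 6.7
```

Call:
play_rows --targets "-0.2 0.008 0 0 0; -0.2 0.018 0 -0.003 0; -0.2 0.024 0 -0.03 0; -0.2 0.024 0 -0.06 0; -0.2 0.024 0.02 -0.066 0.1; -0.2 0.024 0.05 -0.066 0.2; -0.2 0.024 0.08 -0.066 0.3; -0.2 0.024 0.08 -0.066 0.3"

```text
clock: 5.73
tcp_pos: [0.4938, 0.356, 0.0814]
orientation: [0.727, 3.053, 0.012]
contact_force: [-0.5, 0.9, -1.0]
grip_width: 0.0515
gripper_force: 0.0
```

```bash
python3 -c "
from h import *
st(); go(-5,150,80,0);b=ray('top',[[207,232],[205,248]],.008); print([tofix(q) for q in b]); print(r.get_obs()['joints'])"
```

```text
t 5.7333 fix [-84.6 122.8] z 0.0814 F fix [-0.6  0.8] -1.0 w 0.051515234509294565 tool x in fix deg 162.9 M [[-0.893, 0.451, 0.005], [0.451, 0.893, 0.007], [-0.001, 0.008, -1.0]]
shift [-0.068   0.0494  0.0019] spin 1.2724 z-axis [ 0.005  0.007 -1.   ]
[array([-155.01497458,  151.52736857]), array([-194.99340155,  148.46495043])]
[-0.87536451  0.54707394  0.19879204  1.85556091 -0.15487625  0.74571801
  0.51172693]
```

Call:
play_rows --targets "-0.2 -0.01 0.02 0 0.12; -0.2 -0.025 0.035 0 0.24; -0.2 -0.04 0.045 0 0.36; -0.2 -0.055 0.049 0 0.48; -0.2 -0.068 0.049 0 0.6; -0.2 -0.068 0.049 0 0.72; -0.2 -0.068 0.049 0 0.84; -0.2 -0.068 0.049 0 0.96"

```text
clock: 6.4
tcp_pos: [0.5769, 0.3605, 0.0804]
orientation: [2.065, 2.366, 0.003]
contact_force: [-0.2, 0.1, -0.3]
grip_width: 0.0515
gripper_force: 0.0
```

```bash
python3 -c "
from h import *
st(); go(-5,150,16,0)"
```

```text
t 6.4 fix [ -3.4 141.2] z 0.0804 F fix [-0.2  0.1] -0.3 w 0.051518560044692026 tool x in fix deg 107.46 M [[-0.135, 0.991, 0.002], [0.991, 0.135, 0.0], [-0.0, 0.002, -1.0]]
shift [0.0089 0.001  0.0644] spin 0.3048 z-axis [ 0.002  0.    -1.   ]
```

Call:
play_rows --targets "-0.2 0.006 0.0 0 0.12; -0.2 0.009 0.001 0.005 0.24; -0.2 0.009 0.001 0.01 0.305; -0.2 0.009 0.001 0.02 0.305; -0.2 0.009 0.001 0.03 0.305; -0.2 0.009 0.001 0.03 0.305; -0.2 0.009 0.001 0.03 0.305"

```text
clock: 6.98
tcp_pos: [0.5751, 0.3694, 0.0489]
orientation: [2.394, 2.035, -0.002]
contact_force: [0.7, -0.7, 0.7]
grip_width: 0.0514
gripper_force: 0.0
```

```bash
python3 -c "
from h import *
st(); go(-5,148,13.5,0); crop('scene',245,150,110,100,6,'pics/s2.png')"
```

```text
t 6.9833 fix [ -6.6 149.6] z 0.0489 F fix [ 0.8 -0.6] 0.7 w 0.05144939180518176 tool x in fix deg 90.41 M [[0.161, 0.987, -0.001], [0.987, -0.161, -0.001], [-0.001, -0.001, -1.0]]
shift [-0.0015  0.0017  0.0354] spin 0.0071 z-axis [-0.001 -0.001 -1.   ]
```

View pics/s2.png

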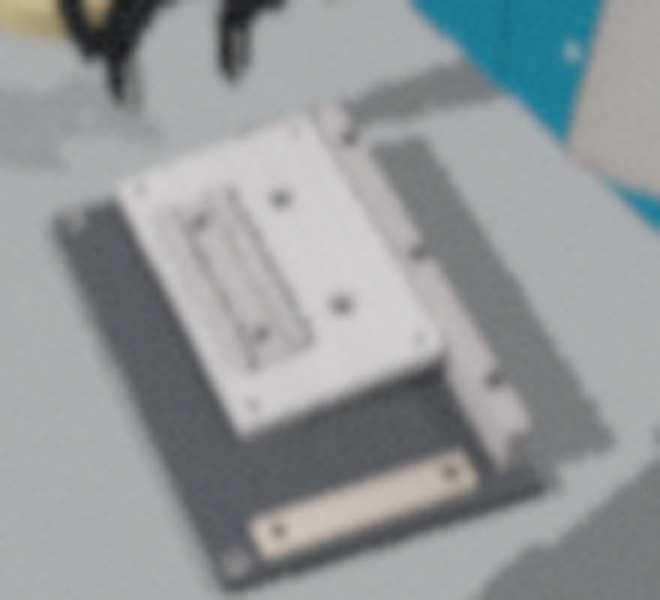

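The plate is now squared against the fence, with its far edge running from (320,110) to (440,360). Both fingers hang clear to its left, so I'll descend and push right.

Call:
play_rows --targets "-0.2 0 0.002 0.015 0.007; -0.2 -0.001 0.002 0.028 0.007; -0.2 -0.001 0.002 0.034 0.007; -0.2 -0.001 0.002 0.036 0.007; -0.2 -0.003 0.002 0.036 0.007; -0.2 -0.005 0.002 0.036 0.007; -0.2 -0.007 0.002 0.036 0.007; -0.2 -0.009 0.002 0.036 0.007"

```text
clock: 7.7
tcp_pos: [0.5763, 0.3606, 0.0144]
orientation: [2.402, 2.024, 0.001]
contact_force: [0.8, 0.2, -0.4]
grip_width: 0.0513
gripper_force: 0.0
```

Call:
play_rows --targets "-0.2 -0.001 0 0 0; -0.2 -0.002 0 0 0; -0.2 -0.003 0 0 0; -0.2 -0.004 0 0 0; -0.2 -0.005 0 0 0; -0.2 -0.006 0 0 0; -0.2 -0.007 0 0 0; -0.2 -0.008 0 0 0"

```text
clock: 8.37
tcp_pos: [0.5746, 0.354, 0.0139]
orientation: [-2.401, -2.025, -0.002]
contact_force: [-0.2, 3.4, -1.2]
grip_width: 0.0511
gripper_force: 1.6
```

```bash
python3 -c "
from h import *
st()"
```

```text
t 8.3667 fix [ -4.6 134.4] z 0.0139 F fix [-0.7  3.3] -1.2 w 0.05105205972336244 tool x in fix deg 89.96 M [[0.169, 0.986, 0.0], [0.986, -0.169, 0.002], [0.002, 0.0, -1.0]]
```

Call:
play_rows --targets "-0.2 -0.0015 0 0 0; -0.2 -0.003 0 0 0; -0.2 -0.0045 0 0 0; -0.2 -0.006 0 0 0; -0.2 -0.0075 0 0 0; -0.2 -0.009 0 0 0; -0.2 -0.0105 0 0 0; -0.2 -0.012 0 0 0"

```text
clock: 9.03
tcp_pos: [0.5726, 0.341, 0.0139]
orientation: [-2.402, -2.025, -0.0]
contact_force: [-0.5, 3.4, 0.0]
grip_width: 0.051
gripper_force: 1.7
```

Call:
play_rows --targets "-0.2 -0.001 0 0 0; -0.2 -0.002 0 0 0; -0.2 -0.003 0 0 0; -0.2 -0.004 0 0 0; -0.2 -0.005 0 0 0; -0.2 -0.006 0 0 0; -0.2 -0.007 0 0 0; -0.2 -0.008 0 0 0"

```text
clock: 9.7
tcp_pos: [0.5712, 0.3332, 0.0138]
orientation: [-2.402, -2.025, -0.0]
contact_force: [-0.4, 3.1, 0.5]
grip_width: 0.0513
gripper_force: 1.9
```

```bash
python3 -c "
from h import *
st(); crop('scene',245,150,110,100,6,'pics/s3.png')"
```

```text
t 9.7 fix [ -4.4 113.3] z 0.0138 F fix [-1.  3.] 0.5 w 0.05131936836782108 tool x in fix deg 89.94 M [[0.169, 0.986, 0.0], [0.986, -0.169, 0.0], [0.0, -0.0, -1.0]]
```

View pics/s3.png

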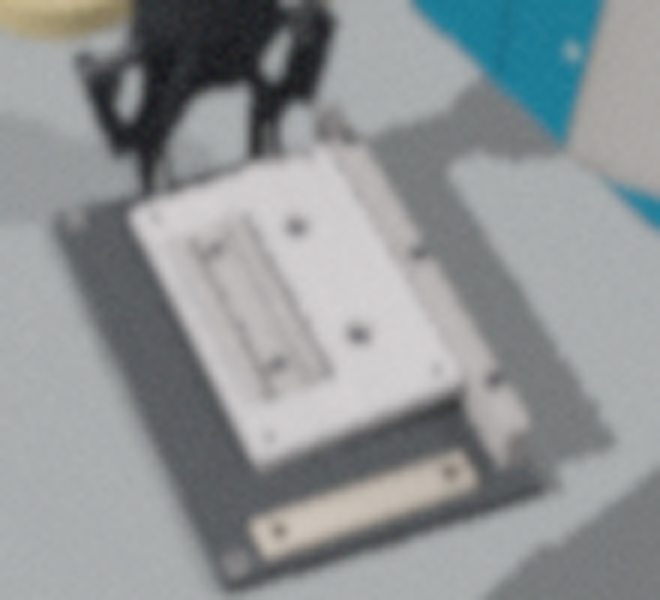

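The plate is still against the fence with both fingers on its left edge. About 12 mm remain, so I'll go slowly.

Call:
play_rows --targets "-0.2 -0.001 0 0 0; -0.2 -0.002 0 0 0; -0.2 -0.003 0 0 0; -0.2 -0.004 0 0 0; -0.2 -0.005 0 0 0; -0.2 -0.006 0 0 0; -0.2 -0.007 0 0 0; -0.2 -0.008 0 0 0"

```text
clock: 10.42
tcp_pos: [0.5699, 0.3242, 0.0136]
orientation: [2.401, 2.024, -0.002]
contact_force: [-0.4, -0.1, -1.2]
grip_width: 0.0513
gripper_force: 0.0
```

Call:
play_rows --targets "-0.2 -0.0005 0 0 0; -0.2 -0.001 0 0 0; -0.2 -0.0015 0 0 0; -0.2 -0.002 0 0 0; -0.2 -0.0025 0 0 0; -0.2 -0.003 0 0 0"

```text
clock: 10.92
tcp_pos: [0.5694, 0.3227, 0.0138]
orientation: [-2.402, -2.025, -0.0]
contact_force: [0.6, 1.9, -0.0]
grip_width: 0.0512
gripper_force: 1.0
```

```bash
python3 -c "
from h import *
st()"
```

```text
t 10.9167 fix [ -4.5 102.6] z 0.0138 F fix [0.2 2. ] -0.0 w 0.051154623043752755 tool x in fix deg 89.95 M [[0.169, 0.986, 0.0], [0.986, -0.169, 0.0], [0.0, 0.0, -1.0]]
```

```bash
python3 -c "
from h import *
crop('scene',245,150,110,100,6,'pics/s4.png')"
```

```text
(no output)
```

View pics/s4.png

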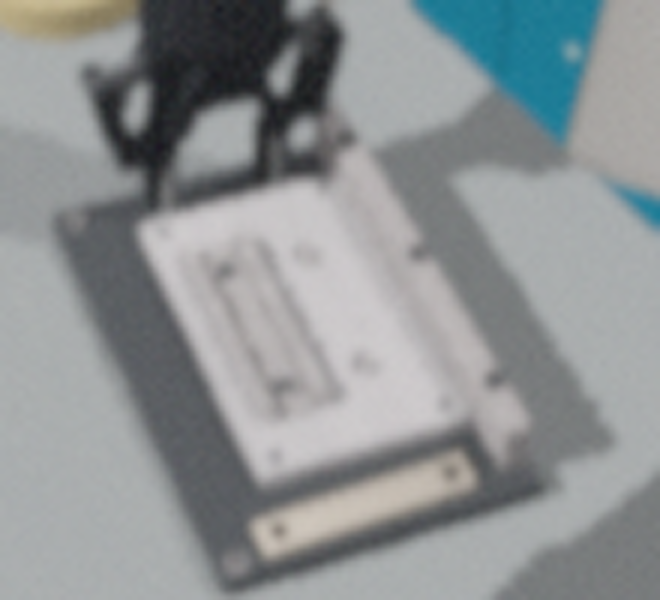

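Both pins now fill the holes at (308,255) and (366,365), and the plate lies flat. I'll back the fingers off and raise them.

Call:
play_rows --targets "-0.2 0.004 0 0 0; -0.2 0.012 0 0 0; -0.2 0.025 0 0 0; -0.2 0.04 0 -0.005 0; -0.2 0.055 0 -0.03 0; -0.2 0.07 0 -0.06 0; -0.2 0.09 0 -0.09 0; -0.2 0.12 0 -0.12 0"

```text
clock: 11.63
tcp_pos: [0.5899, 0.4397, 0.1349]
orientation: [2.403, 2.021, -0.002]
contact_force: [0.8, 0.6, -1.0]
grip_width: 0.0512
gripper_force: 0.0
```

Call:
play_rows --targets "-0.2 0.04 0 0 0; -0.2 0.08 0 0 0; -0.2 0.1 0 0 0; -0.2 0.1 0 0 0; -0.2 0.1 0 0 0"

```text
clock: 12.05
tcp_pos: [0.6051, 0.5416, 0.1322]
orientation: [-2.398, -2.029, 0.001]
contact_force: [0.1, -1.1, 0.0]
grip_width: 0.051
gripper_force: 0.0
```

```bash
python3 -c "
from h import *
st(); a=r.grab_frame('top'); cv2.imwrite('pics/full.png',a[:,:,::-1]); crop('top',215,135,130,97,6,'pics/t5.png',a)"
```

```text
t 12.05 fix [ -6.  324.4] z 0.1322 F fix [ 0.3 -1. ] 0.0 w 0.05097674256596117 tool x in fix deg 90.16 M [[0.165, 0.986, -0.001], [0.986, -0.165, -0.0], [-0.0, -0.0, -1.0]]
```

View pics/t5.png

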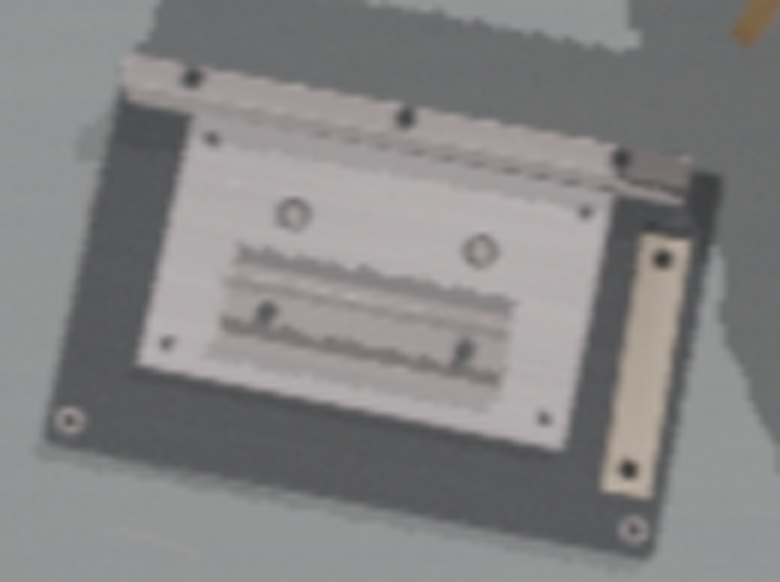

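The plate is seated with a pin visible in each hole at (293,213) and (480,250). The link hasn't moved, and the arm is clear.

```bash
python3 -c "
from bench import r
print(r.hand_in())"
```

```text
the job is handed in; nothing more can be done
None
```

The plate is seated flat over both pins, pushed there with the fingertips only. The copper link hasn't moved, nothing else was touched, and the job was handed in at about 12 s with the arm clear.

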